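# Clip a test panel onto the draw-down board

## Robot

A 6-joint arm with a two-finger parallel gripper is mounted at the origin on a cart in front of the work surface, level with it; the furniture and walls round the work are solid. World frame = base frame: x ahead of the robot, y to its left, z up, the work surface at z = 0. Lengths are in mm, angles in rad, forces in N, time in s.
With the tool pointing down it reaches from about 400 to 925 mm from the base axis. Payload 12.5 kg.
Tool frame: the origin (TCP) lies midway between the tips of the shut fingers; the grasp point (between the pads) lies 19 mm behind it; z points along the fingers, y is the line along which they close (so a half turn about z gives the same grasp; the last joint's range is limited). The gripper opens to 95 mm and grips with 3 to 60 N. Pads are 20 mm wide; open, the fingers measure 119 mm over their backs; the gripper's body (75 mm by 180 mm) begins 59 mm behind the grasp point.
Start: joints at [-1.258, 0.491, 1.559, -0, 1.092, -0.106], TCP at [254.189, -570.994, 214.661] pointing down, gripper open.
Joint ranges: [-3.1, 3.1], [-0.84, 2.19], [0.05, 2.79], [-1.13, 4.28], [0.06, 2.93], [-2.69, 2.69]. Speed limits (rad/s): [2.22, 2.22, 2.79, 3.14, 3.14, 3.14].

## Interface

Orientations are given as [roll, pitch, yaw] about the fixed x, y, z axes, in that order (R = Rz(yaw) Ry(pitch) Rx(roll)).
In Python, from cell import env gives the robot as it stands.
- The arm moves only by the tool arm_command, never from a script. Its argument "targets" is a list of rows, each a list of 5 numbers: the shift along the tool's x, y, z in mm, then the turn about the tool's z in degrees, then the opening, from 0 (shut) to 1 (fully open). In form: [[tx, ty, tz, roll, fingers], ...]. A call has 1 to 5 rows; each row is the pose to reach, as a shift and turn from the pose commanded when the call began, along the tool's axes at that moment; what a row does not reach only later rows make up. A row lasts 1/10 s, in which the tool goes at most 50 mm and 8.59 degrees, less where a joint would pass 70% of its speed; a pose out of reach is approached as far as the arm can. A call with a gripper value outside its range is refused whole. The fingers move at their own pace and stop on an object; the grip force is fixed at half the most. Time passes only in rows, so rows that repeat a pose let the fingers close. It gives the time, the measured TCP pose, the force, the opening and the grip force at its end, in the units of the state.
- env.state(): the state, without advancing time (a new reading comes with each control period).
- env.read_camera(name): name is "side" or "top"; returns a dict with "frame" (420x560x3 uint8, red, green, blue), "vertical_fov" (degrees; the focal length in pixels is half the picture's height over the tangent of half this angle, whatever the lens; pixels are square), "cx", "cy" (the principal point, pixels), "k1" (the pictures are not rectified: a ray, as slopes to the right and down, at radius r is drawn at 1 + k1 r^2 times it, then the intrinsics apply), "world_from_camera" (4x4, takes a point from camera to world coordinates). Camera axes: x right, y down, z forward; pixel columns grow to the right and rows downward; lengths in mm; the calibration is good to about 2 mm. A picture is of the moment at which its call begins. There is no depth.
- env.job_done(): hands the job in; it is judged then, once.
The state is a dict: "t": time; "joints": joint angles; "qvel": joint speeds; "tau": joint torques, N m; "eef_pos": TCP position; "tcp_rot": TCP orientation; "ft_force": force on the tool from outside, world axes, zero at the start; "moment": the same for the moment, N m; "opening": opening from 0.0 (shut) to 1.0 (fully open); "grip_force": force on a finger pad.
Only numpy, scipy, OpenCV 4.12 (cv2) and the standard library are available. Lean on these libraries where they do the work, as an engineer would, in place of code of your own. Each camera call takes 0.05 s, during which the arm holds its last target. There are 200 camera calls.

## Task

Swing the sprung clip on the draw-down board up until it stays open, then slide the blue test panel, leading edge first (the end farther from its black tab), flat between the guides and under the clip until it meets the stop. Then bring the clip back down so that it holds the panel. Leave the white panel and the bottles and jars where they are.

Things in the scene. Friction and masses are not known exactly. Their poses are not given: they have to be found in the camera images.
- stop (a point): Foot of the end stop's face (98 mm wide, 14 high), mid-width, at bed level, on the draw-down board. x points along the board the way a panel slides in, y across, z up. The bed reaches from x = -185 to +75 mm and y = +-70 mm from here. A panel that is home has its leading edge on the stop: its tab point is then at x = -105, y = 0, z = +32 mm from here.
- entry (a point): Point on the bed in the middle of the guides' mouth, 112 mm in -x from the stop; axes as at the stop. The board is fixed, grey, 260 x 140 mm, its bed 14 mm above the worktop. Two dark guides 8 mm high stand 82 mm apart from the stop back to x = +32 mm from here, then flare to about 103 mm apart here. Behind (-x) the bed is clear for 73 mm.
- clip (a joint): Sprung clip, rad: 0 down and empty, about 0.07 down on a panel, 1.05 open. The over-centre spring snaps it down below 0.55, and above 0.55 snaps it open and keeps it there. Moving it takes about 5 N at the handle. It is a steel flap 46 mm wide with a rubber bar 60 mm wide, 12 thick, under its front end; down and empty the bar is 2 mm above the bed, 35 mm before the stop (-x).
- clip_hinge (a point): Hinge axis of the clip, at mid-width; fixed on the board 20 mm beyond the stop's face and 20 mm above the bed. Axes are the board's; the clip turns about y: its front end and handle rise and swing towards +x as it opens.
- clip_handle (a point): Centre of the clip's handle: a red disc 24 mm in diameter, 14 thick, on edge on a neck (disc axis = board y: pinch it across y). Down (joint 0) it is 45 mm in -x and 38 mm in +z from the hinge, 58 mm above the bed; it moves on a circle of 59 mm radius round the hinge. Its lower edge is 24 mm above the flap. Axes turn with the clip.
- blue_tab (a point): Blue test panel: loose metal plate 140 (x) x 76 (y) x 6 mm, 0.16 kg, with a black upright pull tab: 34 mm long in x, 12 thick in y, top 52 mm above the plate's underside. This point: in the tab's middle, 32 mm above the underside. Plate axes: x to the leading edge, 105 mm ahead of this point; trailing edge 35 mm behind; side edges 38 mm each way; z up.
- white_tab (a point): White test panel: loose metal plate 140 (x) x 76 (y) x 6 mm, 0.16 kg, with a black upright pull tab: 34 mm long in x, 12 thick in y, top 52 mm above the plate's underside. This point: in the tab's middle, 32 mm above the underside. Plate axes: x to the leading edge, 105 mm ahead of this point; trailing edge 35 mm behind; side edges 38 mm each way; z up. Leave it alone.
- amber_wide: Brown wide-mouth bottle with white cap, 69 mm diameter, 120 mm high; origin at the centre of its underside. Bystander.
- jar_wide: White jar with black lid, 61 mm diameter, 78 mm high; origin at the centre of its underside. Bystander.
- cream_jar: Small jar with a grey lid, 51 mm diameter, 40 mm high; origin at the centre of its underside. Bystander. Mind the big fixed mixer beyond it, to the right of the board: its foot fills world x 0.45 to 0.88, y -0.69 to -0.33 m, 0.06 m high, and on it stands a housing 0.26 m high (x 0.60 to 0.84) under a tall black column. Do not swing across it.
Not all that is in view belongs to the job. There is more than one size of the part that bears blue_tab; the job needs the smaller.

How it is judged:
By the outcome, as a careful person would: the job done as asked, in the order asked, and still so for the second after the job is handed in, with the robot touching nothing.
It also fails if it takes over 64 s, if anything falls off the work surface, if the arm or the gripper's body presses on something with over 40 N, if the wrist force passes 120 N, or if a joint passes its speed limit or range.

## Working session

There is one attempt and no reset: what is moved stays moved. The work goes in short steps, Python scripts to look and compute and a tool call to move; the robot and the scene stay as the last step left them, time stands still between calls to the robot, and variables do not carry over. Pictures are saved under pics/ and viewed, at most 10 in all, crops included, and the job is handed in when it is done.

Besides the shell and the picture viewer there is one more tool, called in YAML: its name, and indented under it one key for each argument. arm_command: Moves the arm, as the interface text tells. Its arguments: {"type":"object","properties":{"targets":{"type":"array","items":{"type":"array","items":{"type":"number"}}}},"required":["targets"]}

```bash
mkdir -p pics; cat > h.py <<'E'
import numpy as np, cv2
from cell import env
def cam(name):
    c=env.read_camera(name); f=c["frame"]; c["f"]=f.shape[0]/2/np.tan(np.radians(c["vertical_fov"])/2); return c
def ray(c,u,v):
    d=np.array([(u-c["cx"])/c["f"],(v-c["cy"])/c["f"]]); s=d.copy()
    for _ in range(30): s=d/(1+c["k1"]*(s@s))
    T=np.array(c["world_from_camera"]); return T[:3,3],T[:3,:3]@np.array([s[0],s[1],1])
def onplane(c,u,v,z):
    o,d=ray(c,u,v); return o+d*(z-o[2])/d[2]
def proj(c,P):
    T=np.array(c["world_from_camera"]); p=T[:3,:3].T@(np.array(P)-T[:3,3]); s=p[:2]/p[2]; s=s*(1+c["k1"]*(s@s))
    return s*c["f"]+[c["cx"],c["cy"]]
E
python3 - <<'E'
from h import *
for n in ("top","side"):
    c=cam(n); cv2.imwrite(f"pics/{n}0.png",c["frame"][:,:,::-1]); print(n,c["f"],c["cx"],c["cy"],c["k1"],np.round(c["world_from_camera"],3).tolist())
print(env.state())
E
```

```text
top 517.720417076029 291.2753978634784 205.01452524965347 -0.11048411612187865 [[0.03, -0.988, 0.152, 378.057], [-0.999, -0.032, -0.014, 109.667], [0.019, -0.152, -0.988, 1447.539], [0.0, 0.0, 0.0, 1.0]]
side 480.84618800761496 282.20845547019474 205.17650899440565 -0.051103855951123225 [[-0.93, -0.17, 0.325, 177.568], [-0.366, 0.366, -0.856, 1156.533], [0.027, -0.915, -0.402, 587.461], [0.0, 0.0, 0.0, 1.0]]
{'t': 0.1, 'joints': array([-1.25758116e+00,  4.91501868e-01,  1.55935288e+00, -1.71578736e-06,
        1.09169869e+00, -1.05611790e-01]), 'qvel': array([-1.42685365e-03, -2.54515889e-03, -1.07655917e-03,  8.98533287e-06,
       -2.49704639e-03,  7.97694477e-04]), 'tau': array([ 4.94544336e-03, -6.13618469e+01, -2.58605844e+01,  6.94885617e-02,
        4.70420870e-02, -5.11933843e-05]), 'eef_pos': array([ 254.13336649, -570.78487233,  214.13084668]), 'tcp_rot': array([-3.14063707e+00, -9.97677813e-05,  4.18827696e-01]), 'ft_force': array([ 1.15805362, -0.46558674, -0.38113359]), 'moment': array([-0.01892579, -0.02375682,  0.02571434]), 'grip_force': 0.0, 'opening': 1.0003793643677357}
```

View pics/top0.png

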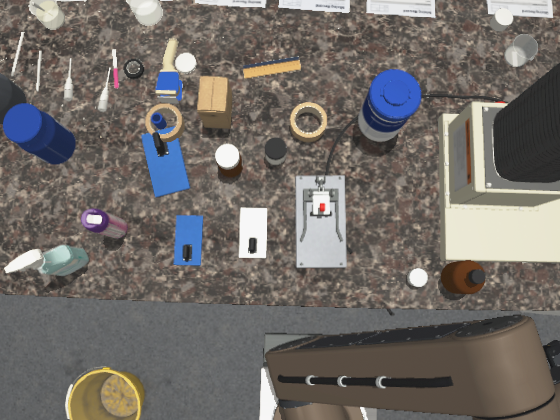

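View pics/side0.png

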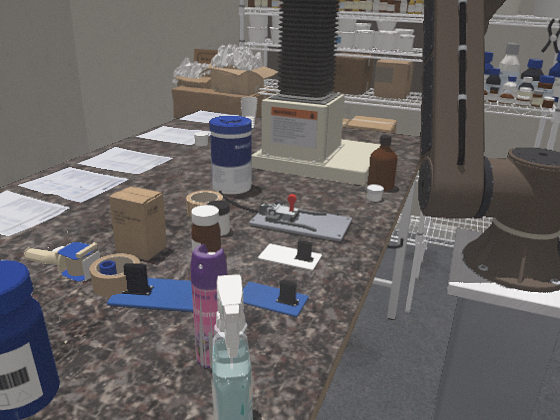

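Top view: there are two blue panels with black tabs. One is at about (166,163), larger, with its tab at the far end (160,145). The other is at about (188,240), smaller, with its tab at the near end (187,252). The white panel is at (253,233), the board at (321,222) with the red handle at (322,208), and the mixer is on the right. The smaller one at (188,240) should be the job's part; I'll measure both to confirm.

```bash
python3 - <<'E'
from h import *
c=cam("top"); f=c["frame"]; hsv=cv2.cvtColor(f,cv2.COLOR_RGB2HSV)
m=cv2.inRange(hsv,(100,150,90),(120,255,255))
def rect(cnt,z,name):
    r=cv2.minAreaRect(cnt); P=np.array([onplane(c,u,v,z)[:2] for u,v in cv2.boxPoints(r)])
    e=[np.linalg.norm(P[i]-P[(i+1)%4]) for i in (0,1)]; i=int(np.argmax(e)); d=P[(i+1)%4]-P[i]; d=d*np.sign(d[0])
    print(name,np.round(r[0]),"ctr",P.mean(0).round(1),"dims",np.round(e,1),"yaw",np.degrees(np.arctan2(d[1],d[0])).round(2))
for cnt in cv2.findContours(cv2.morphologyEx(m,cv2.MORPH_CLOSE,np.ones((5,5))),0,2)[0]:
    if cv2.contourArea(cnt)>800: rect(cnt,6,"blue")
w=np.zeros_like(m); roi=(slice(170,275),slice(290,352))
g=cv2.inRange(hsv,(0,0,120),(180,40,255)); w[roi]=g[roi]; w=cv2.morphologyEx(w,cv2.MORPH_OPEN,np.ones((3,3)));w=cv2.morphologyEx(w,cv2.MORPH_CLOSE,np.ones((7,7)))
rect(max(cv2.findContours(w,0,2)[0],key=cv2.contourArea),14,"board")
# red, both views
S=cam("side"); L=[]
for k in (c,S):
    h=cv2.cvtColor(k["frame"],cv2.COLOR_RGB2HSV); r=cv2.inRange(h,(0,170,120),(6,255,255))|cv2.inRange(h,(174,170,120),(180,255,255))
    n,_,st,ce=cv2.connectedComponentsWithStats(r)
    for i in range(1,n):
        if st[i,4]>12: print("red",ce[i].round(1),st[i])
    
    L.append([ce[i] for i in range(1,n) if st[i,4]>12 and abs(ce[i][0]-(321 if k is c else 292))<12])
(o1,d1),(o2,d2)=ray(c,*L[0][0]),ray(S,*L[1][0])
t=np.linalg.lstsq(np.c_[d1,-d2],o2-o1,rcond=None)[0]; print("handle",(o1+t[0]*d1).round(1),(o2+t[1]*d2).round(1))
# tab: dark px within blue panel
for nm,k,ro in (("top",c,(slice(235,270),slice(176,200))),("side",S,(slice(276,304),slice(276,302)))):
    h=cv2.cvtColor(k["frame"],cv2.COLOR_RGB2HSV)[ro]; b=(h[:,:,2]<50).astype(np.uint8); n,_,st,ce=cv2.connectedComponentsWithStats(b); i=1+np.argmax(st[1:,4]); p=ce[i]+[ro[1].start,ro[0].start]; print(nm,"tab",p,st[i], onplane(k,*p,32))
top=cv2.resize(f[125:275,130:360],None,fx=3.4,fy=3.4,interpolation=2); cv2.imwrite("pics/crop1.png",top[:,:,::-1])
E
```

```text
blue [188. 240.] ctr [492.6 374. ] dims [138.2  73.5] yaw 0.44
blue [165. 162.] ctr [715.4 455.3] dims [103.3 187.2] yaw 17.41
blue [ 28. 127.] ctr [810.  874.4] dims [122.2 170.1] yaw 60.19
blue [395.  94.] ctr [ 943.9 -207.1] dims [157.  155.1] yaw -42.23
board [318. 221.] ctr [557.9  12.9] dims [155.6 262. ] yaw 1.83
red [321.5 207. ] [320 204   4   7  28]Traceback (most recent call last):
  File "<stdin>", line 22, in <module>
IndexError: list index out of range
```

```bash
python3 - <<'E'
from h import *
c=cam("top"); f=c["frame"]; S=cam("side")
def red(k,ro):
    h=cv2.cvtColor(k["frame"],cv2.COLOR_RGB2HSV)[ro]; m=((h[:,:,0]<8)|(h[:,:,0]>172))&(h[:,:,1]>130)&(h[:,:,2]>80)
    y,x=np.nonzero(m); return np.array([x.mean()+ro[1].start,y.mean()+ro[0].start]),len(x)
a,na=red(c,(slice(195,222),slice(310,335))); b,nb=red(S,(slice(188,210),slice(280,302))); print(a,na,b,nb)
(o1,d1),(o2,d2)=ray(c,*a),ray(S,*b)
t=np.linalg.lstsq(np.c_[d1,-d2],o2-o1,rcond=None)[0]; print("handle",(o1+t[0]*d1).round(1),(o2+t[1]*d2).round(1))
# subpixel edges per row by max gradient around the nominal
sc=8
def edges(chan,rows,win,z,nm,sgn):
    g=cv2.GaussianBlur(chan.astype(float),(3,3),0); P=[]
    for r in rows:
        d=sgn*np.gradient(g[r,win[0]:win[1]]); d[d<0]=0; i=d.argmax(); s=slice(max(i-1,0),i+2); P.append(onplane(c,win[0]+(np.arange(len(d))[s]*d[s]).sum()/d[s].sum(),r,z)[:2])
    P=np.array(P); 
    for _ in range(4):
        q=np.polyfit(P[:,0],P[:,1],1); e=abs(P[:,1]-np.polyval(q,P[:,0])); P=P[e<max(1.5,1.5*np.median(e))]
    print(nm,"yaw",np.degrees(np.arctan(q[0])).round(2),"y at x=",P[:,0].mean().round(1),np.polyval(q,P[:,0].mean()).round(1),"n",len(P),"y@490",np.polyval(q,490).round(1),"@560",np.polyval(q,560).round(1)); 
gray=cv2.cvtColor(f,cv2.COLOR_RGB2GRAY); bl=f[:,:,2].astype(float)-f[:,:,0]
edges(gray,range(185,262),(290,302),14,"board L",1); edges(gray,range(185,262),(340,352),14,"board R",-1)
edges(bl,range(220,260),(168,182),6,"blue L",1); edges(bl,range(220,260),(194,210),6,"blue R",-1)
# near/far edges
for nm,ch,col,rr,z,s in (("board near",gray,range(302,342),(255,278),14,-1),("board far",gray,[*range(300,314),*range(330,342)],(165,190),14,1),("blue near",bl,range(178,198),(256,274),6,-1),("blue far",bl,range(180,198),(207,224),6,1)):
    g=cv2.GaussianBlur(ch.astype(float),(3,3),0); X=[]
    for u in col:
        d=s*np.gradient(g[rr[0]:rr[1],u]); d[d<0]=0;i=d.argmax(); q=slice(max(i-1,0),i+2); X.append(onplane(c,u,rr[0]+(np.arange(len(d))[q]*d[q]).sum()/d[q].sum(),z)[0])
    print(nm,np.median(X).round(1))
for nm,k,ro in (("top",c,(slice(235,270),slice(176,200))),("side",S,(slice(276,304),slice(276,302)))):
    h=cv2.cvtColor(k["frame"],cv2.COLOR_RGB2HSV)[ro]; b=(h[:,:,2]<50).astype(np.uint8); n,_,st,ce=cv2.connectedComponentsWithStats(b); i=1+np.argmax(st[1:,4]); p=ce[i]+[ro[1].start,ro[0].start]; print(nm,"tab",p.round(1),st[i], onplane(k,*p,32).round(1))
top=cv2.resize(f[125:275,130:360],None,fx=3.4,fy=3.4,interpolation=2); cv2.imwrite("pics/crop1.png",top[:,:,::-1])
E
```

```text
[321.94117647 206.91176471] 34 [291.43209877 200.16049383] 81
handle [588.4   7.   67.1] [587.4   6.7  66.9]
board L yaw 1.91 y at x= 544.6 74.7 n 72 y@490 72.9 @560 75.2
board R yaw 2.26 y at x= 553.2 -62.9 n 73 y@490 -65.4 @560 -62.6
blue L yaw 0.34 y at x= 492.3 412.0 n 40 y@490 412.0 @560 412.4
blue R yaw 0.29 y at x= 494.9 336.5 n 40 y@490 336.5 @560 336.8
board near 429.0
board far 686.5
blue near 423.0
blue far 562.6
top tab [187.2 253. ] [ 8 11  6 14 41] [454.5 369.7  32. ]
side tab [292.8 299.7] [13 19  9  9 32] [436.2 400.7  32. ]
```

View pics/crop1.png

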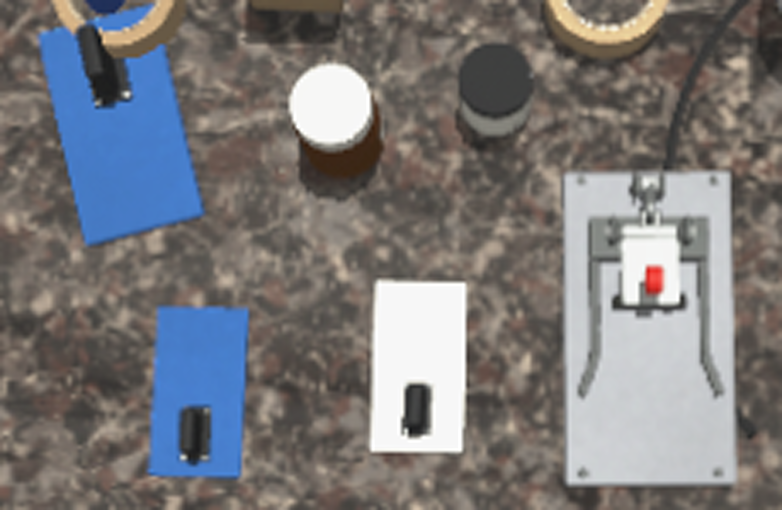

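Crop: the large blue panel is at crop (120,130), about 187 mm long and partly under a tape roll. The small blue panel is at crop (198,390), i.e. image (188,240), and measures 139.6 x 75.5 mm. The small one matches the 140 x 76 mm description and is the target. The board lies at yaw about 2.1° with the stop near (613, 8, 14), and the clip is down.

```bash
cat > go.py <<'E'
import sys
from h import *
from scipy.spatial.transform import Rotation as R
s=env.state(); M=R.from_euler("xyz",s["tcp_rot"]).as_matrix()
print("t",round(s["t"],2),"pos",s["eef_pos"].round(1),"yaw",np.degrees(s["tcp_rot"][2]).round(2),"F",s["ft_force"].round(1),"open",round(s["opening"],3),"grip",round(s["grip_force"],1),"q6",s["joints"][5].round(2))
for a in sys.argv[1:]:
    v=list(map(float,a.split(","))); print(a,"->",(M.T@(np.array(v[:3])-s["eef_pos"])).round(1),"turn",round(np.degrees(s["tcp_rot"][2])-v[3],2))
E
python3 go.py 588,7.2,180,2.1 410,-300,250,2.1
```

```text
t 0.3 pos [ 254.2 -570.9  214.4] yaw 23.99 F [ 0.5 -0.1  0.5] open 1.0 grip 0.0 q6 -0.11
588,7.2,180,2.1 -> [ 540.1 -392.4   34.6] turn 21.89
410,-300,250,2.1 -> [ 252.5 -184.1  -35.5] turn 21.89
```

arm_command:
  targets:
    - [34,-24,-36,6,0.5]
    - [75,-54,-36,12,0.5]
    - [116,-83,-36,18,0.5]
    - [157,-113,-36,21.9,0.5]
    - [198,-142,-36,21.9,0.5]

```text
t: 0.8
eef_pos: [374.9, -364.1, 250.8]
tcp_rot: [3.141, -0.0, 0.034]
ft_force: [0.7, 0.1, -0.3]
opening: 0.636
grip_force: 0.0
```

```bash
python3 go.py 588,7.2,180,2.1
```

```text
t 0.8 pos [ 374.9 -364.1  250.8] yaw 1.93 F [ 0.7  0.1 -0.3] open 0.636 grip 0.0 q6 0.64
588,7.2,180,2.1 -> [ 225.5 -363.9   70.8] turn -0.17
```

arm_command:
  targets:
    - [25,-41,0,0,0.4]
    - [50,-82,0,0,0.4]
    - [75,-123,0,0,0.4]
    - [100,-164,10,0,0.4]
    - [122,-200,20,0,0.4]

```text
t: 1.3
eef_pos: [489.8, -159.5, 230.8]
tcp_rot: [3.141, -0.001, 0.037]
ft_force: [0.6, -1.6, -1.3]
opening: 0.401
grip_force: 0.0
```

```bash
python3 go.py 588,7.2,150,2.1
```

```text
t 1.3 pos [ 489.8 -159.5  230.8] yaw 2.12 F [ 0.6 -1.6 -1.3] open 0.401 grip 0.0 q6 1.09
588,7.2,150,2.1 -> [ 104.3 -163.    80.8] turn 0.02
```

arm_command:
  targets:
    - [25,-39,15,0,0.4]
    - [50,-78,30,0,0.4]
    - [75,-117,45,0,0.4]
    - [98,-153,60,0,0.4]
    - [104,-163,80,0,0.4]

```text
t: 1.8
eef_pos: [588.6, 8.5, 150.2]
tcp_rot: [-3.142, -0.002, 0.04]
ft_force: [-0.4, -0.1, 0.2]
opening: 0.401
grip_force: 0.0
```

arm_command:
  targets:
    - [0,0,0,0,0.4]
    - [0,0,0,0,0.4]

```text
t: 2.0
eef_pos: [586.6, 4.9, 150.7]
tcp_rot: [3.141, 0.001, 0.037]
ft_force: [0.3, 0.1, 0.8]
opening: 0.399
grip_force: 0.0
```

```bash
python3 go.py 588,7.2,53,2.1
```

```text
t 2.0 pos [586.6   4.9 150.7] yaw 2.12 F [0.3 0.1 0.8] open 0.399 grip 0.0 q6 1.43
588,7.2,53,2.1 -> [ 1.6 -2.3 97.7] turn 0.02
```

arm_command:
  targets:
    - [1.5,-2,40,0,0.4]
    - [1.5,-2,75,0,0.4]
    - [1.5,-2,97,0,0.4]
    - [1.5,-2,97,0,0.4]

```text
t: 2.4
eef_pos: [587.2, 5.9, 52.4]
tcp_rot: [-3.141, 0.003, 0.035]
ft_force: [-0.5, 0.3, 0.3]
opening: 0.398
grip_force: 0.0
```

arm_command:
  targets:
    - [0,0,0,0,0.1]
    - [0,0,0,0,0.05]
    - [0,0,0,0,0.0]
    - [0,0,0,0,0.0]
    - [0,0,0,0,0.0]

```text
t: 2.9
eef_pos: [588.8, 8.0, 55.0]
tcp_rot: [-3.141, -0.002, 0.036]
ft_force: [-0.9, 5.6, 7.4]
opening: 0.147
grip_force: 30.0
```

```bash
python3 - <<'E'
from h import *
for n in ("top","side"): cv2.imwrite(f"pics/{n}1.png",cv2.resize(cam(n)["frame"][(slice(150,280),slice(250,420)) if n=="top" else (slice(150,280),slice(210,380))],None,fx=4,fy=4,interpolation=2)[:,:,::-1])
E
python3 go.py; python3 -c "
import cv2,numpy as np
cv2.imwrite('pics/both1.png',np.hstack([cv2.resize(cv2.imread('pics/%s1.png'%n),(400,306)) for n in ('top','side')]))"
```

```text
t 3.0 pos [588.8   8.   55. ] yaw 2.09 F [-0.   5.7  7.3] open 0.144 grip 30.0 q6 1.43
```

View pics/both1.png

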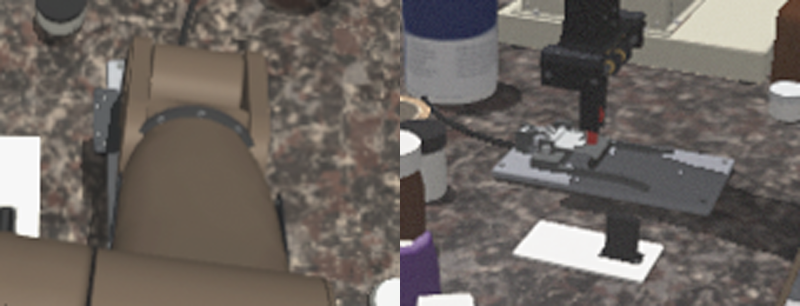

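Side crop: the fingers hold the red disc at crop (592,138). The opening of 0.146 is 14 mm, which matches the disc thickness. I'll swing the clip along its arc.

arm_command:
  targets:
    - [3.5,0,-4,0,0]
    - [7.2,0,-7.3,0,0]
    - [11.3,0,-10.5,0,0]
    - [15.7,0,-13.2,0,0]
    - [20.3,0,-15.5,0,0]

```text
t: 3.5
eef_pos: [606.1, 8.6, 68.1]
tcp_rot: [-3.14, 0.007, 0.037]
ft_force: [-8.1, 4.3, -9.4]
opening: 0.144
grip_force: 30.0
```

arm_command:
  targets:
    - [4.7,0,-2,0,0]
    - [9.7,0,-3.5,0,0]
    - [14.7,0,-4.6,0,0]
    - [19.8,0,-5.3,0,0]
    - [25,0,-5.5,0,0]

```text
t: 4.0
eef_pos: [632.4, 9.6, 74.9]
tcp_rot: [-3.141, 0.003, 0.037]
ft_force: [-5.6, 5.1, 0.8]
opening: 0.147
grip_force: 30.0
```

arm_command:
  targets:
    - [5,0,0.3,0,0]
    - [9.5,0,0.8,0,0]
    - [9.5,0,0.8,0,0]

```text
t: 4.3
eef_pos: [643.6, 9.9, 74.7]
tcp_rot: [-3.141, -0.001, 0.037]
ft_force: [-1.2, 5.5, 2.2]
opening: 0.144
grip_force: 30.0
```

arm_command:
  targets:
    - [0,0,0,0,0.4]
    - [0,0,0,0,0.4]
    - [0,0,0,0,0.4]
    - [0,0,-25,0,0.4]
    - [0,0,-60,0,0.4]

```text
t: 4.8
eef_pos: [642.3, 9.0, 133.0]
tcp_rot: [-3.141, 0.003, 0.036]
ft_force: [0.7, -0.3, -0.9]
opening: 0.398
grip_force: 0.0
```

arm_command:
  targets:
    - [0,0,-45,0,0.4]
    - [0,0,-90,0,0.4]
    - [0,0,-90,0,0.4]

```text
t: 5.1
eef_pos: [645.2, 8.9, 230.4]
tcp_rot: [3.14, -0.01, 0.037]
ft_force: [-0.4, -0.3, -0.9]
opening: 0.402
grip_force: 0.0
```

```bash
python3 go.py 457.8,374,225,0.32 457.8,374,100,0.32
```

```text
t 5.1 pos [645.2   8.9 230.4] yaw 2.09 F [-0.4 -0.3 -0.9] open 0.402 grip 0.0 q6 1.45
457.8,374,225,0.32 -> [-174.  -371.7    3.1] turn 1.77
457.8,374,100,0.32 -> [-175.3 -371.9  128.1] turn 1.77
```

arm_command:
  targets:
    - [-20,-43,0,0,0.4]
    - [-40,-86,0,0.6,0.4]
    - [-60,-129,0,1,0.4]
    - [-80,-172,0,1.8,0.4]
    - [-100,-214,0,1.8,0.4]

```text
t: 5.6
eef_pos: [534.2, 220.7, 223.4]
tcp_rot: [3.141, 0.0, 0.004]
ft_force: [0.6, -0.0, -0.1]
opening: 0.401
grip_force: 0.0
```

arm_command:
  targets:
    - [-20,-42,20,0,0.4]
    - [-40,-84,45,0,0.4]
    - [-60,-126,75,0,0.4]
    - [-70,-152,110,0,0.4]
    - [-70,-152,130,0,0.4]

```text
t: 6.1
eef_pos: [462.1, 373.4, 91.1]
tcp_rot: [3.141, 0.002, 0.009]
ft_force: [0.6, -0.1, -0.7]
opening: 0.397
grip_force: 0.0
```

arm_command:
  targets:
    - [0,0,0,0,0.4]
    - [0,0,0,0,0.4]

```text
t: 6.3
eef_pos: [464.8, 370.8, 94.0]
tcp_rot: [3.141, 0.0, 0.005]
ft_force: [-0.3, -0.4, 1.0]
opening: 0.401
grip_force: 0.0
```

```bash
python3 go.py 457.8,374,15,0.32; python3 - <<'E'
from h import *
S=cam("side");T=cam("top"); cv2.imwrite("pics/s2.png",np.hstack([cv2.resize(k["frame"][r],(400,400),interpolation=2) for k,r in ((S,(slice(190,320),slice(230,360))),(T,(slice(150,300),slice(150,300))))])[:,:,::-1])
E
```

```text
t 6.3 pos [464.8 370.8  94. ] yaw 0.29 F [-0.3 -0.4  1. ] open 0.401 grip 0.0 q6 2.13
457.8,374,15,0.32 -> [-7.  -3.3 79. ] turn -0.03
```

View pics/s2.png

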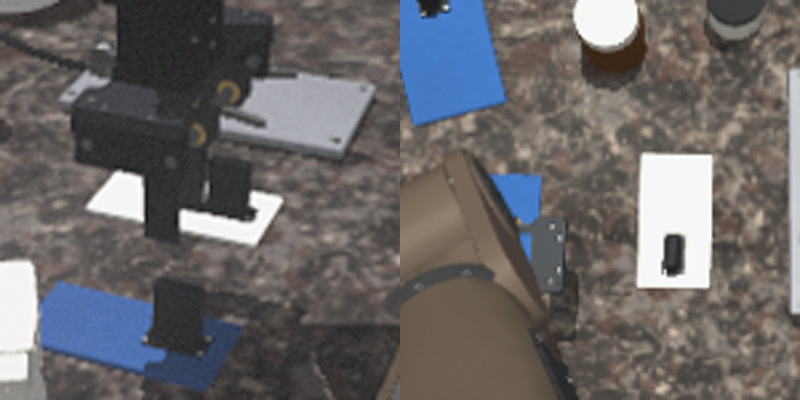

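Crop: the open fingers are above the blue panel's tab (crop 178,310 in the side view). Descending to grip it.

arm_command:
  targets:
    - [-7,-3,30,0,0.4]
    - [-7,-3,60,0,0.4]
    - [-7,-3,78,0,0.4]
    - [-7,-3,78,0,0.4]

```text
t: 6.8
eef_pos: [457.6, 373.1, 15.1]
tcp_rot: [3.141, 0.001, 0.004]
ft_force: [0.2, 1.2, 0.0]
opening: 0.401
grip_force: 0.0
```

arm_command:
  targets:
    - [0,0,0,0,0.1]
    - [0,0,0,0,0.05]
    - [0,0,0,0,0.0]
    - [0,0,0,0,0.0]
    - [0,0,0,0,0.0]

```text
t: 7.3
eef_pos: [458.0, 374.3, 16.8]
tcp_rot: [-3.141, -0.001, 0.005]
ft_force: [0.7, -1.0, 7.5]
opening: 0.126
grip_force: 30.0
```

arm_command:
  targets:
    - [0,0,-15,0,0]
    - [0,0,-40,0,0]
    - [0,0,-60,0,0]
    - [0,0,-60,0,0]

```text
t: 7.7
eef_pos: [458.5, 374.7, 78.9]
tcp_rot: [-3.139, -0.004, 0.005]
ft_force: [-0.5, -0.8, -2.5]
opening: 0.124
grip_force: 30.0
```

```bash
python3 go.py 430,5,75,2.1 
```

```text
t 7.7 pos [458.5 374.7  78.9] yaw 0.3 F [-0.5 -0.8 -2.5] open 0.124 grip 30.0 q6 2.14
430,5,75,2.1 -> [-30.4 369.6   2.9] turn -1.8
```

arm_command:
  targets:
    - [0,15,-30,0,0]
    - [-4,45,-35,0,0]
    - [-9,80,-35,0,0]
    - [-14,115,-35,-0.5,0]
    - [-19,150,-35,-1,0]

```text
t: 8.2
eef_pos: [438.5, 222.6, 110.5]
tcp_rot: [3.141, 0.001, 0.023]
ft_force: [0.9, 0.2, -2.1]
opening: 0.122
grip_force: 30.0
```

arm_command:
  targets:
    - [-5,35,0,-0.8,0]
    - [-10,70,0,-0.8,0]
    - [-15,105,0,-0.8,0]
    - [-20,140,0,-0.8,0]
    - [-25,175,0,-0.8,0]

```text
t: 8.7
eef_pos: [417.6, 47.1, 110.6]
tcp_rot: [3.142, 0.001, 0.037]
ft_force: [-0.1, 0.3, -0.8]
opening: 0.126
grip_force: 30.0
```

```bash
python3 go.py 411,1.6,60,2.05 
```

```text
t 8.7 pos [417.6  47.1 110.6] yaw 2.11 F [-0.1  0.3 -0.8] open 0.126 grip 30.0 q6 1.49
411,1.6,60,2.05 -> [-8.2 45.3 50.6] turn 0.06
```

arm_command:
  targets:
    - [-4,25,0,0,0]
    - [-8,45,15,0,0]
    - [-8,45,40,0,0]
    - [-8,45,50,0,0]
    - [-8,45,50,0,0]

```text
t: 9.2
eef_pos: [411.2, 3.3, 59.8]
tcp_rot: [-3.141, 0.003, 0.036]
ft_force: [0.3, -0.6, -1.7]
opening: 0.125
grip_force: 30.0
```

```bash
python3 - <<'E'
from h import *
S=cam("side");T=cam("top"); cv2.imwrite("pics/s3.png",np.hstack([cv2.resize(k["frame"][r],(400,400),interpolation=2) for k,r in ((S,(slice(170,280),slice(245,355))),(T,(slice(170,290),slice(260,380))))])[:,:,::-1])
E
python3 go.py 411,1.6,33,2.05
```

```text
t 9.3 pos [412.    3.5  61. ] yaw 2.14 F [-1.   0.3 -1.7] open 0.124 grip 30.0 q6 1.38
411,1.6,33,2.05 -> [-1.   1.8 28. ] turn 0.09
```

View pics/s3.png

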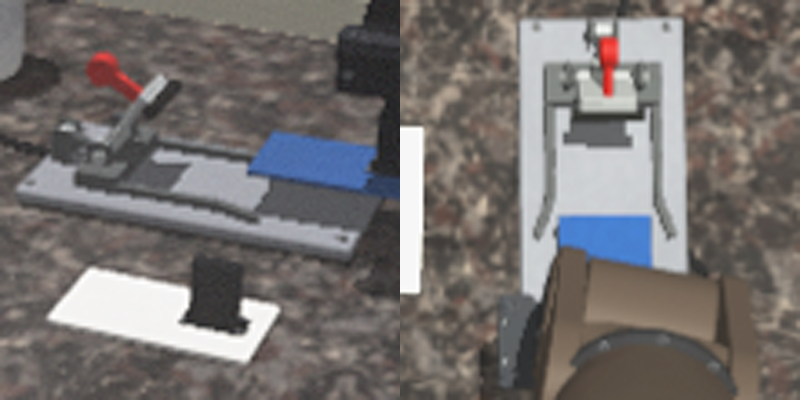

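Side crop: the clip stands open. Top crop: the panel's leading edge is over the guides' mouth, with the panel at x 558–652 and the guides at 537/672. Lowering, then checking the centring.

arm_command:
  targets:
    - [-1,2,12,0,0]
    - [-1,2,24,0,0]
    - [-1,2,26,0,0]
    - [-1,2,26,0,0]

```text
t: 9.7
eef_pos: [411.1, 1.4, 35.2]
tcp_rot: [3.141, -0.0, 0.037]
ft_force: [-0.3, 0.3, -1.5]
opening: 0.129
grip_force: 30.0
```

```bash
cat > ctr.py <<'E'
from h import *
c=cam("top"); f=c["frame"].astype(float)
def cross(a,lo,hi,s):
    d=s*np.gradient(cv2.GaussianBlur(a[None],(3,1),0)[0])[lo:hi]; d[d<0]=0; i=d.argmax(); q=slice(max(i-1,0),i+2); return lo+(np.arange(len(d))[q]*d[q]).sum()/d[q].sum()
bl=f[:,:,2]-f[:,:,0]; g=f.mean(2); hp=np.nonzero((bl[150:300,300:345]>60).sum(1)>15)[0]+150
print("panel rows",hp.min(),hp.max())
for r in range(hp.min()+2,hp.min()+12,2):
    print("panel",r,[onplane(c,cross(bl[r],a,b,s),r,20)[:2].round(1).tolist() for a,b,s in ((296,320,1),(320,348,-1))])
for r in range(206,222,3):
    w=g[r]; l=296+w[296:312].argmin(); R=328+w[328:346].argmin(); a,b=onplane(c,l,r,18),onplane(c,R,r,18); print("guide",r,l,R,a[:2].round(1),b[:2].round(1),"mid",((a+b)/2)[:2].round(1))
u=[onplane(c,320,hp.min()-.5,20)[0].round(1)]; print("lead x",u)
E
python3 ctr.py; python3 go.py 411,1,33,2.05
```

```text
panel rows 236 248
panel 238 [[507.3, 42.6], [509.6, -32.4]]
panel 240 [[501.8, 42.5], [504.1, -32.5]]
panel 242 [[496.3, 42.1], [498.6, -34.2]]
panel 244 [[490.7, 42.2], [493.0, -34.4]]
panel 246 [[485.9, 18.1], [487.5, -34.7]]
guide 206 311 335 [597.5  34. ] [599.7 -33.2] mid [5.986e+02 4.000e-01]
guide 209 303 335 [588.3  56.2] [591.2 -33.4] mid [589.8  11.4]
guide 212 309 328 [580.4  39.2] [582.1 -13.9] mid [581.2  12.6]
guide 215 305 336 [571.6  50.1] [574.4 -36.5] mid [573.    6.8]
guide 218 305 336 [563.2  49.9] [565.9 -36.6] mid [564.5   6.7]
guide 221 304 336 [554.7  52.5] [557.5 -36.8] mid [556.1   7.9]
lead x [np.float64(515.4)]
t 9.75 pos [411.3   1.3  35.4] yaw 2.13 F [ 0.2  0.2 -1.9] open 0.131 grip 30.0 q6 1.38
411,1,33,2.05 -> [-0.3  0.3  2.4] turn 0.08
```

Panel centreline matches the guides' midline (y about 4.5 at x 505). Lowering and sliding in.

arm_command:
  targets:
    - [0,0,3,0,0]
    - [0,0,4,0,0]
    - [0,0,4,0,0]

```text
t: 10.05
eef_pos: [411.0, 1.1, 30.9]
tcp_rot: [3.141, -0.0, 0.037]
ft_force: [-1.1, -0.2, -0.9]
opening: 0.126
grip_force: 30.0
```

arm_command:
  targets:
    - [8,0,0,0,0]
    - [16,0,0,0,0]
    - [24,0,0,0,0]
    - [32,0,0,0,0]
    - [40,0,0,0,0]

```text
t: 10.55
eef_pos: [451.7, 2.6, 30.8]
tcp_rot: [3.142, 0.0, 0.037]
ft_force: [-2.8, -0.3, 1.6]
opening: 0.126
grip_force: 30.0
```

```bash
python3 go.py 508,5.1,31,2.05
```

```text
t 10.55 pos [451.7   2.6  30.8] yaw 2.1 F [-2.8 -0.3  1.6] open 0.126 grip 30.0 q6 1.39
508,5.1,31,2.05 -> [56.4 -0.4 -0.2] turn 0.05
```

Free so far with low forces. Continuing.

arm_command:
  targets:
    - [8,0,0,0,0]
    - [16,0,0,0,0]
    - [24,0,0,0,0]
    - [32,0,0,0,0]
    - [40,0,0,0,0]

```text
t: 11.05
eef_pos: [491.6, 4.0, 30.8]
tcp_rot: [3.142, 0.0, 0.037]
ft_force: [-1.9, -0.6, 0.8]
opening: 0.125
grip_force: 30.0
```

arm_command:
  targets:
    - [3,0,0,0,0]
    - [6,0,0,0,0]
    - [9,0,0,0,0]
    - [12,0,0,0,0]

```text
t: 11.45
eef_pos: [503.1, 4.5, 30.8]
tcp_rot: [3.141, -0.0, 0.037]
ft_force: [-1.4, 0.4, 0.5]
opening: 0.123
grip_force: 30.0
```

arm_command:
  targets:
    - [1.5,0,0,0,0]
    - [3,0,0,0,0]
    - [3,0,0,0,0]

```text
t: 11.75
eef_pos: [506.2, 4.6, 30.8]
tcp_rot: [3.141, -0.001, 0.037]
ft_force: [0.1, -0.2, -0.2]
opening: 0.125
grip_force: 30.0
```

arm_command:
  targets:
    - [1,0,0,0,0]
    - [2,0,0,0,0]
    - [2,0,0,0,0]

```text
t: 12.05
eef_pos: [507.7, 4.7, 30.9]
tcp_rot: [-3.142, 0.0, 0.036]
ft_force: [-3.5, 1.1, 2.2]
opening: 0.125
grip_force: 30.0
```

arm_command:
  targets:
    - [1,0,0,0,0]
    - [2,0,0,0,0]
    - [2,0,0,0,0]

```text
t: 12.35
eef_pos: [507.8, 4.9, 30.7]
tcp_rot: [-3.141, 0.005, 0.037]
ft_force: [-12.0, -1.5, 9.5]
opening: 0.125
grip_force: 30.0
```

Contact with the stop: 12 N at x = 507.8, matching the expected tab x. Releasing, lifting and checking.

arm_command:
  targets:
    - [-1,0,0,0,0]
    - [-1,0,0,0,0.35]
    - [-1,0,0,0,0.35]
    - [-1,0,0,0,0.35]
    - [-1,0,-15,0,0.35]

```text
t: 12.85
eef_pos: [508.5, 4.7, 44.8]
tcp_rot: [-3.141, 0.002, 0.037]
ft_force: [-0.8, 0.2, 0.1]
opening: 0.34
grip_force: 0.0
```

arm_command:
  targets:
    - [0,0,-40,0,0.4]
    - [0,0,-85,0,0.4]
    - [0,0,-130,0,0.4]
    - [0,0,-150,0,0.4]
    - [0,0,-150,0,0.4]

```text
t: 13.35
eef_pos: [510.2, 4.6, 198.8]
tcp_rot: [3.141, -0.006, 0.037]
ft_force: [0.2, -1.0, -0.9]
opening: 0.399
grip_force: 0.0
```

```bash
python3 - <<'E'
from h import *
S=cam("side");T=cam("top"); cv2.imwrite("pics/s4.png",np.hstack([cv2.resize(k["frame"][r],(400,400),interpolation=2) for k,r in ((S,(slice(170,260),slice(250,340))),(T,(slice(170,290),slice(260,380))))])[:,:,::-1])
E
python3 go.py 643,9.7,190,2.05 643,9.7,75,2.05
```

```text
t 13.45 pos [508.8   4.7 195.5] yaw 2.09 F [-0.2 -0.4 -0.7] open 0.402 grip 0.0 q6 1.41
643,9.7,190,2.05 -> [ 1.343e+02 -1.000e-01  5.600e+00] turn 0.04
643,9.7,75,2.05 -> [ 1.343e+02 -1.000e-01  1.206e+02] turn 0.04
```

View pics/s4.png

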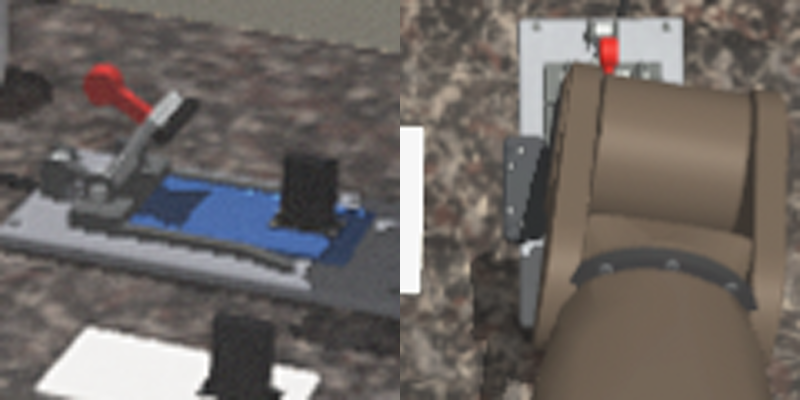

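Crop: the panel lies flat between the guides against the stop, and the clip is still open (red disc at crop 105,85). Returning to the handle.

arm_command:
  targets:
    - [40,0,-20,0,0.4]
    - [80,0,-20,0,0.4]
    - [115,0,-10,0,0.4]
    - [134,0,0,0,0.4]
    - [134,0,0,0,0.4]

```text
t: 13.95
eef_pos: [643.3, 9.7, 191.7]
tcp_rot: [-3.141, 0.005, 0.037]
ft_force: [-1.6, 0.7, -0.3]
opening: 0.399
grip_force: 0.0
```

arm_command:
  targets:
    - [0,0,40,0,0.4]
    - [0,0,80,0,0.4]
    - [0,0,110,0,0.4]
    - [0,0,121,0,0.4]
    - [0,0,121,0,0.4]

```text
t: 14.45
eef_pos: [641.6, 9.6, 73.5]
tcp_rot: [-3.141, 0.003, 0.036]
ft_force: [1.4, 0.2, 0.7]
opening: 0.403
grip_force: 0.0
```

arm_command:
  targets:
    - [0,0,0,0,0.1]
    - [0,0,0,0,0]
    - [0,0,0,0,0]
    - [0,0,0,0,0]
    - [0,0,0,0,0]

```text
t: 14.95
eef_pos: [643.2, 9.9, 76.0]
tcp_rot: [-3.141, -0.002, 0.036]
ft_force: [-1.5, 3.2, 6.7]
opening: 0.141
grip_force: 30.0
```

arm_command:
  targets:
    - [-8.5,0,-1,0,0]
    - [-16.8,0,-0.7,0,0]
    - [-24.9,0,0.8,0,0]
    - [-32.7,0,3.3,0,0]
    - [-38.3,0,5.9,0,0]

```text
t: 15.45
eef_pos: [606.8, 8.6, 71.3]
tcp_rot: [3.141, -0.007, 0.037]
ft_force: [2.0, 5.2, 14.5]
opening: 0.144
grip_force: 30.0
```

arm_command:
  targets:
    - [-4.4,0,2.6,0,0]
    - [-7.8,0,5,0,0]
    - [-11,0,7.6,0,0]
    - [-13.3,0,9.7,0,0]
    - [-14.7,0,11.1,0,0]

```text
t: 15.95
eef_pos: [589.6, 8.0, 58.9]
tcp_rot: [-3.141, -0.001, 0.037]
ft_force: [-5.0, 3.5, 10.8]
opening: 0.145
grip_force: 30.0
```

arm_command:
  targets:
    - [0,0,0,0,0.2]
    - [0,0,0,0,0.4]
    - [0,0,0,0,0.4]
    - [0,0,-20,0,0.4]
    - [0,0,-60,0,0.4]

```text
t: 16.45
eef_pos: [588.7, 7.6, 116.1]
tcp_rot: [-3.141, 0.005, 0.036]
ft_force: [0.1, 0.1, -0.0]
opening: 0.396
grip_force: 0.0
```

arm_command:
  targets:
    - [0,0,-45,0,0.4]
    - [0,0,-90,0,0.4]
    - [-20,30,-110,0,0.4]
    - [-40,80,-110,0,0.4]
    - [-60,125,-110,0,0.4]

```text
t: 16.95
eef_pos: [535.2, -117.6, 228.8]
tcp_rot: [3.141, -0.002, 0.038]
ft_force: [0.4, -0.1, 0.4]
opening: 0.402
grip_force: 0.0
```

arm_command:
  targets:
    - [-20,40,0,0,0.4]
    - [-40,80,0,0,0.4]
    - [-60,120,0,0,0.4]
    - [-60,120,0,0,0.4]

```text
t: 17.35
eef_pos: [478.3, -242.7, 227.8]
tcp_rot: [3.141, 0.0, 0.032]
ft_force: [0.3, 0.8, 0.2]
opening: 0.4
grip_force: 0.0
```

```bash
python3 - <<'E'
from h import *
S=cam("side");T=cam("top"); cv2.imwrite("pics/s5.png",np.hstack([cv2.resize(k["frame"][r],(400,400),interpolation=2) for k,r in ((S,(slice(170,260),slice(250,340))),(T,(slice(170,290),slice(260,380))))])[:,:,::-1])
E
python3 go.py
```

```text
t 17.45 pos [ 479.6 -239.5  227.8] yaw 1.96 F [ 0.5 -0.4 -0. ] open 0.403 grip 0.0 q6 0.95
```

View pics/s5.png

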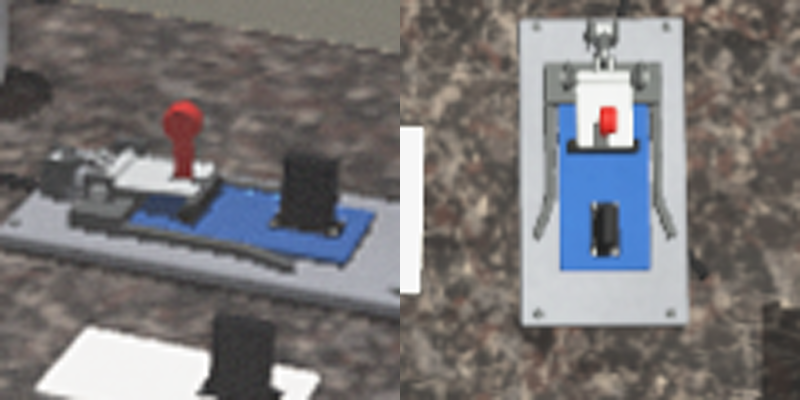

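Crop: the clip is down with its bar across the blue panel (top crop 603,148). The panel's leading edge is at the stop (row 103), its trailing edge is about 45 mm from the board's near end as expected, and the gripper is clear.

```bash
python3 -c "
from cell import env; print(env.job_done())"
```

```text
the job is handed in; nothing more can be done
None
```

The job is handed in at about 17.5 s of the 64 s: I swung the clip open, slid the small blue panel in flat until it met the stop, and brought the clip back down onto it; the arm touched nothing else that I saw, and the judge's result was not shown.

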